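# Offer a printer build platform up to the resin tray

## Robot

A 6-joint arm with a two-finger parallel gripper is mounted at the origin on the work surface. World frame = base frame: x ahead of the robot, y to its left, z up, the work surface at z = 0. Lengths are in mm, angles in rad, forces in N, time in s.
With the tool pointing down it reaches from about 325 to 900 mm from the base axis. Payload 6.1 kg.
Tool frame: the origin (TCP) lies at the very end of the fingers, on their centre line; the grasp point (between the pads) lies 19 mm behind it; z points along the fingers, y is the direction in which the jaws open and shut (so a half turn about z gives the same grasp; the last joint's range is limited). The gripper opens to 87 mm and grips with 3 to 60 N. Pads are 19 mm wide; open, the fingers measure 117 mm over their backs; the gripper's body (75 mm by 190 mm) begins 51 mm behind the grasp point.
Start: joints at [1.178, 0.22, 1.526, -0, 1.395, -0.126], TCP at [164.777, 602.88, 222.538] pointing down, gripper open.
Joint ranges: [-2.98, 2.98], [-0.91, 2.08], [0.09, 2.57], [-1.24, 4.39], [0.2, 2.65], [-2.68, 2.68]. Speed limits (rad/s): [2.57, 2.57, 3.01, 3.14, 3.14, 3.14].

## Interface

Orientations are given as a unit quaternion [w, x, y, z].
In Python, from workcell import state, snapshot, finish_job, trace, place_of gives the robot as it stands.
- The arm moves only by the tool play_rows, never from a script. Its arguments are lists of equal length, an entry for each row: "offset": the shift along the world's x, y, z in cm, a list of three; "delta_rot": the turn, a rotation vector about the world's x, y, z in degrees, a list of three; "claw": the opening in per cent of the stroke, from 0 (shut) to 100 (fully open). A call has 1 to 20 rows; each row is the pose to reach, as a shift and turn from the pose commanded when the call began; what a row does not reach only later rows make up. A row lasts 1/12 s, in which the tool goes at most 41.7 mm and 7.16 degrees, less where a joint would pass 70% of its speed; a pose out of reach is approached as far as the arm can. A call with a gripper value outside its range is refused whole. The fingers move at their own pace and stop on an object; "force" is the grip in N (left out, the last holds). Time passes only in rows, so rows that repeat a pose let the fingers close. It gives the time, the measured TCP pose, the force and the opening at its end, in the units of the state.
- state(): the state, without advancing time (a new reading comes with each control period).
- snapshot(name): name is "scene" or "side" or "wrist"; returns a dict with "frame" (480x640x3 uint8, blue, green, red), "intrinsics" (3x3 intrinsics, pixels), "cam_to_world" (4x4, takes a point from camera to world coordinates); the wrist camera has in their place "tool_from_camera" (4x4, takes a point from camera to tool coordinates, whose origin is the TCP and whose axes are the flange's). Camera axes: x right, y down, z forward; pixel columns grow to the right and rows downward; lengths in mm; the calibration is good to about 2 mm. A picture is of the moment at which its call begins: read the wrist's pose just before it. There is no depth.
- finish_job(): hands the job in, once; it reports no verdict.
Trained networks look in the newest picture that a camera, given by its name, has taken for a name from the list of things; names that differ only in an ending like _2 or _b are one class to them, and where a whole thing is asked for, a point or a joint stands for the part that bears it (a point fixed in the world has none). Each returns a list of dicts, best first, with "p" (0 to 1); they miss things now and then, are a little off and sometimes report something else, mostly with a low value. They report only what shows in the picture. A call takes as long as a camera call. They do not tell look-alikes from the thing itself.
- trace(camera, target): "mask" (480x640 bool, what is visible of it) and "at" ([column, row] in pixels, amid what is visible of it).
- place_of(camera, target): "at" ([column, row] in pixels: a listed point, or the origin of a listed thing).
The state is a dict: "clock": time; "joint_positions": joint angles; "dq": joint speeds; "tau": joint torques, N m; "tool_pos": TCP position; "tool_rot": TCP orientation; "contact_force": force on the tool from outside, world axes, zero at the start; "torque": the same for the moment, N m; "width": finger opening in mm.
Only numpy, scipy, OpenCV 4.12 (cv2) and the standard library are available. Lean on these libraries where they do the work, as an engineer would, in place of code of your own. Each camera call takes 0.05 s, during which the arm holds its last target. There are 200 camera calls.

## Task

Take the build platform by its black grip block, slide it out through the open end of its parking dock, and lift it over the orange splash screen to the resin tray on the other side. Finish still holding it there, level and motionless, down inside the tray's walls with its flat underside hovering about a centimetre above the window, centred and with its long side along the tray's long side, so that the gap can be inspected. Do not let it touch the tray, do not bump the screen, and leave everything else on the bench where it is; do not put the platform down or let go.

Things in the scene. Friction and masses are not known exactly. Their poses are not given: they have to be found in the camera images.
- platform_grip (a point): Centre of the loose build platform's black grip block: 50 mm (own x) x 24 mm (own y) x 40 mm high. Below it a 20 mm high neck (34 x 18 mm), then an aluminium plate 90 mm (own x) x 70 mm (own y) x 12 mm. The plate's flat underside is 50 mm below this point. Own z up; 0.2 to 0.4 kg. At the start 60 mm above the bench, within 12 mm of the dock's centre, long side along the dock's x.
- platform: The same build platform; origin at the centre of the plate's underside, axes as for platform_grip.
- dock: Parking dock fixed to the bench, left or right of the robot (the tray is on the other side). 104 mm (own x) x 100 mm (own y) x 31 mm high; origin at the centre of its underside. A channel 78 mm wide, floor 10 mm above the bench, runs along own x: open at the -x end (towards the robot), a stop at the +x end. The platform lies in it.
- dock_mouth (a point): Middle of the dock's open end, on the channel floor, 52 mm to -x of the dock's origin; axes as the dock. Two blue lips, 26 to 31 mm above the bench, overhang the plate along both sides of the channel, leaving a 50 mm slot for the neck: the platform cannot be lifted inside. Slide it along the dock's -x until its centre is at least 50 mm outside the mouth.
- screen: Fixed orange see-through splash screen standing upright between dock and tray: 270 mm long (own x), 8 mm thick (own y), top edge (black) 120 mm above the bench; two small feet 70 mm wide. Origin on the bench under its middle.
- tray: Resin tray with orange walls in a low white cradle, fixed. Cradle 165 mm (own x) x 135 mm (own y); origin at the centre of its underside, on the bench. Inside, the tray is 130 mm (own x, long side) x 100 mm (own y); flat floor 50 mm above the bench; walls 4 mm thick, top 75 mm above the bench.
- tray_window (a point): Centre of the pale window in the tray's floor, on the floor's surface, 50 mm above the bench; axes as for the tray.
- resin_bottle: Bystander: black bottle with orange cap, 76 mm across, 190 mm high; origin at its foot.
- rinse_bottle: Bystander: whitish see-through bottle with blue cap, 68 mm across, 170 mm high; origin at its foot.
- beaker: Bystander: green open cup, 72 mm across, 90 mm high; origin at its foot.
- scraper: Bystander: flat scraper lying on the bench at the robot's left, under 30 mm high.
- brush: Bystander: brush lying on the bench at the robot's right, under 30 mm high.
- jar: Bystander: amber jar with white lid, 48 mm across, 60 mm high, near the robot's end of the screen; origin at its foot.
- print: Bystander: grey printed part, 50 x 50 mm, 56 mm high, at the robot's right; origin at its foot.
Not all that is in view belongs to the job. There is more than one size of the platform; the job needs the middle-sized.

How it is judged (in metres and radians):
On the way, in this order (a step that is already met when the one before it is completed fails the run):
1. the platform has been slid out of the dock's open end, clear of the lips (x of platform_grip in the frame of dock below -0.092 m and contact force between platform and the fingers above 1 N), for 0.1 s.
2. the held platform passes over the screen, its underside above the screen's top edge (y of platform_grip in the frame of screen between -0.06 and 0.06 m and x of platform_grip in the frame of screen between -0.165 and 0.165 m and z of platform_grip in the frame of screen above 0.17 m and contact force between platform and the fingers above 1 N), for 0.06 s.
At the end, for the whole second after the job is handed in: Held at rest: underside 3 to 19 mm above the tray floor, centre within 10 mm of the window centre along each tray axis, long side within 0.12 rad of the tray long side, tilt under 0.10 rad, not touching the tray; every bystander within 20 mm of its start (z of platform_grip in the frame of tray_window between 0.053 and 0.069 m and x of platform in the frame of tray_window between -0.01 and 0.01 m and y of platform in the frame of tray_window between -0.01 and 0.01 m and angle between the x axis of platform and the x axis of tray, either way round below 0.12 rad and angle between platform's own z axis and vertical below 0.1 rad and contact force between platform and tray below 0.1 N and contact force between platform and the fingers above 1 N and linear speed of platform below 0.02 m/s and angular speed of platform below 0.15 rad/s and distance of each of resin_bottle, rinse_bottle, beaker, scraper, brush, jar, print from where it was at the start of the episode below 0.02 m); the arm keeps its last pose, push and grip.
It fails at once if the platform touches the tray (contact force between platform and tray above 1 N).
It fails at once if the screen is bumped (more than 2 N) (contact force between screen and anything else above 2 N).
It fails at once if a bystander is moved more than 20 mm (distance of any of resin_bottle, rinse_bottle, beaker, scraper, brush, jar, print from where it was at the start of the episode above 0.02 m).
It also fails if it takes over 54 s, if anything falls off the work surface, if the arm or the gripper's body presses on something with over 40 N, if the wrist force passes 120 N, or if a joint passes its speed limit or range.

## Working session

There is one attempt and no reset: what is moved stays moved. The work goes in short steps, Python scripts to look and compute and a tool call to move; the robot and the scene stay as the last step left them, time stands still between calls to the robot, and variables do not carry over. Pictures are saved under pics/ and viewed, about 8 in all and at most 12, crops included, and the job is handed in when it is done.

Besides the shell and the picture viewer there is one more tool, called as name(argument=value, ...), one argument or row to a line, values as JSON. play_rows: Moves the arm, as the interface text tells. Its arguments: {"type":"object","properties":{"offset":{"type":"array","items":{"type":"array","items":{"type":"number"}}},"delta_rot":{"type":"array","items":{"type":"array","items":{"type":"number"}}},"claw":{"type":"array","items":{"type":"number"}},"force":{"type":"number"}},"required":["offset","delta_rot","claw"]}

```bash
mkdir -p pics; cat > h.py <<'E'
import numpy as np, cv2
from workcell import *
def ray(s,uv):
    K=np.array(s["intrinsics"]);T=np.array(s["cam_to_world"])
    d=T[:3,:3]@np.linalg.inv(K)@np.array([uv[0],uv[1],1.]);return T[:3,3],d
def atz(s,uv,z):
    o,d=ray(s,uv);return o+d*(z-o[2])/d[2]
def proj(s,P):
    T=np.linalg.inv(np.array(s["cam_to_world"]));p=T[:3,:3]@np.array(P,float)+T[:3,3];q=np.array(s["intrinsics"])@p;return q[:2]/q[2]
def wrist():
    from scipy.spatial.transform import Rotation as R
    st=state();s=snapshot("wrist");q=st["tool_rot"];T=np.eye(4);T[:3,:3]=R.from_quat([q[1],q[2],q[3],q[0]]).as_matrix();T[:3,3]=st["tool_pos"]
    s["cam_to_world"]=T@np.array(s["tool_from_camera"]);return s
E
python3 - <<'E'
from h import *
st=state();print(st)
Z=dict(platform_grip=60,dock=0,dock_mouth=10,screen=0,tray=0,tray_window=50,jar=0,beaker=0,resin_bottle=0,rinse_bottle=0,print=0,platform=10)
for c in("scene","side"):
    s=snapshot(c);cv2.imwrite(f"pics/{c}0.png",s["frame"])
    print(c,np.round(s["cam_to_world"],2).tolist())
    for k,z in Z.items():
        for r in place_of(c,k)[:4]: print(c,k,round(r["p"],2),np.round(r["at"],1),np.round(atz(s,r["at"],z)))
s=wrist();cv2.imwrite("pics/w0.png",s["frame"])
E
```

```text
{'clock': 0.0, 'joint_positions': array([ 1.17791172e+00,  2.21234117e-01,  1.52758320e+00, -1.08746783e-05,
        1.39470247e+00, -1.26088211e-01]), 'dq': array([ 0.0009622 , -0.00027297, -0.00041095, -0.00016794,  0.00090264,
        0.0010383 ]), 'tau': array([-4.97296733e-04, -4.94632316e+01, -3.87364697e+01,  6.97022304e-02,
        5.76068962e-02, -1.78382179e-04]), 'tool_pos': array([164.54139013, 602.31986222, 221.44707849]), 'tool_rot': array([-2.42063548e-04,  1.33001901e-01,  9.91115314e-01, -9.32684314e-04]), 'contact_force': array([ 0.68195833, -1.34924712, -0.29468846]), 'torque': array([0.01707572, 0.00146406, 0.0462157 ]), 'width': 86.85128274657596}
scene [[0.65, 0.52, -0.56, 1248.15], [0.76, -0.44, 0.47, -602.0], [-0.0, -0.73, -0.68, 915.31], [0.0, 0.0, 0.0, 1.0]]
scene platform_grip 0.91 [257.  308.7] [ 598. -237.   60.]
scene platform_grip 0.87 [316.4 299.5] [ 659. -125.   60.]
scene platform_grip 0.65 [205.2 223.1] [ 286. -174.   60.]
scene platform_grip 0.63 [443.9 192.1] [587. 375.  60.]
scene dock 0.61 [258.7 328.4] [ 601. -241.    0.]
scene dock_mouth 0.78 
[... 1204 characters left out ...]
de screen 0.83 [338.6 270.2] [578. -30.  -0.]
side tray 0.86 [336.5 208.9] [604. 224.  -0.]
side tray 0.36 [359.3 318.3] [ 608. -195.    0.]
side tray_window 0.87 [334.9 195.8] [599. 224.  50.]
side jar 0.85 [268.  270.5] [393. -10.   0.]
side jar 0.46 [407.9 250.9] [776.  21.   0.]
side beaker 0.72 [406.9 252.9] [771.  14.   0.]
side resin_bottle 0.64 [400.2 215.7] [787. 171.  -0.]
side rinse_bottle 0.68 [426.1 305. ] [ 777. -172.    0.]
side print 0.65 [385.1 413.9] [ 621. -445.    0.]
side platform 0.88 [356.6 334.2] [ 593. -248.   10.]
side platform 0.87 [364.1 292. ] [ 631. -122.   10.]
side platform 0.83 [231.2 321.6] [ 302. -179.   10.]
side platform 0.7 [337.9 209.2] [607. 210.  10.]
```

```bash
python3 - <<'E'
import cv2,numpy as np
a=cv2.imread("pics/scene0.png");b=cv2.imread("pics/side0.png")
cv2.imwrite("pics/c0.png",np.vstack([cv2.resize(a[170:420,140:480],(800,588))])) 
cv2.imwrite("pics/c1.png",cv2.resize(b[150:440,200:480],(579,600)))
E
```

```text
(no output)
```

View pics/c0.png

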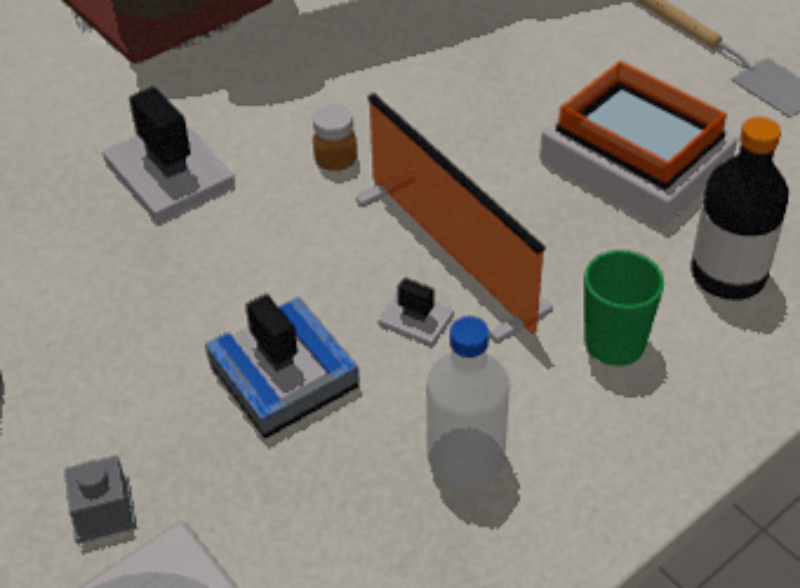

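View pics/c1.png

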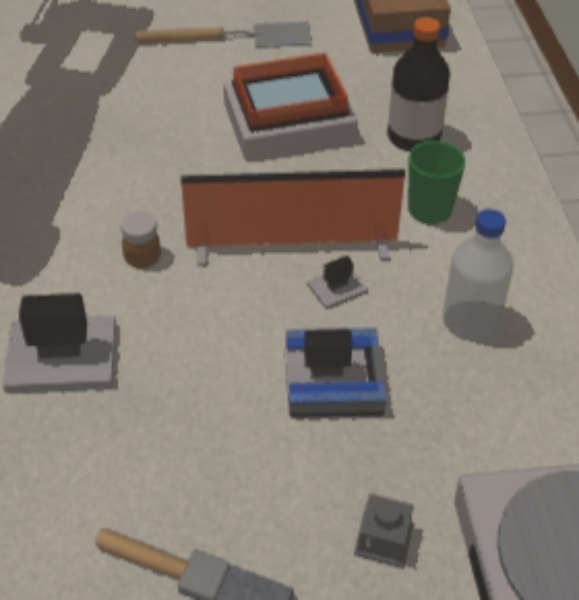

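The job's platform, with its black grip, is in the blue dock at about crop (270,330), world (600,-240). The larger and smaller look-alikes are loose on the bench. The screen is near y≈-25 and the tray near (610,222). Next I'll go above the dock for a close look.

play_rows(
  offset=[
    [0, 0, 8],
    [39.5, -84.3, 10],
    [39.5, -84.3, 10],
    [39.5, -84.3, 10],
    [39.5, -84.3, 10],
    [39.5, -84.3, 10],
    [39.5, -84.3, 10],
    [39.5, -84.3, 10],
    [39.5, -84.3, 10],
    [39.5, -84.3, 10],
    [39.5, -84.3, 10],
    [39.5, -84.3, 10],
    [39.5, -84.3, 10],
    [39.5, -84.3, 10],
    [39.5, -84.3, 10],
    [39.5, -84.3, 10],
    [39.5, -84.3, 10],
    [39.5, -84.3, 10],
    [39.5, -84.3, 10],
    [39.5, -84.3, 10],
  ],
  delta_rot=[
    [0, 0, 0],
    [0, 0, 15.3],
    [0, 0, 15.3],
    [0, 0, 15.3],
    [0, 0, 15.3],
    [0, 0, 15.3],
    [0, 0, 15.3],
    [0, 0, 15.3],
    [0, 0, 15.3],
    [0, 0, 15.3],
    [0, 0, 15.3],
    [0, 0, 15.3],
    [0, 0, 15.3],
    [0, 0, 15.3],
    [0, 0, 15.3],
    [0, 0, 15.3],
    [0, 0, 15.3],
    [0, 0, 15.3],
    [0, 0, 15.3],
    [0, 0, 15.3],
  ],
  claw=[100, 100, 100, 100, 100, 100, 100, 100, 100, 100, 100, 100, 100, 100, 100, 100, 100, 100, 100, 100],
)

```text
clock: 3.02
tool_pos: [500.5, -114.8, 314.1]
tool_rot: [0.0, 0.0, 1.0, -0.0]
contact_force: [0.7, 0.4, -0.3]
width: 87.0
```

play_rows(
  offset=[
    [6, -12.5, -1],
    [6, -12.5, -1],
    [6, -12.5, -1],
    [6, -12.5, -1],
    [6, -12.5, -1],
    [6, -12.5, -1],
    [6, -12.5, -1],
  ],
  delta_rot=[
    [0, 0, 0],
    [0, 0, 0],
    [0, 0, 0],
    [0, 0, 0],
    [0, 0, 0],
    [0, 0, 0],
    [0, 0, 0],
  ],
  claw=[100, 100, 100, 100, 100, 100, 100],
)

```text
clock: 3.6
tool_pos: [559.8, -236.7, 303.8]
tool_rot: [-0.0, -0.0, 1.0, 0.0]
contact_force: [-0.6, 0.6, 0.4]
width: 87.3
```

```bash
python3 - <<'E'
from h import *
s=wrist();f=s["frame"];cv2.imwrite("pics/w1.png",f);st=state()
print(st["tool_pos"],st["joint_positions"])
for k,z in dict(platform_grip=60,dock=0,dock_mouth=10,platform=10).items():
    for r in place_of("wrist",k)[:3]: print(k,round(r["p"],2),np.round(r["at"],1),np.round(atz(s,r["at"],z),1))
# blue lips
h=cv2.cvtColor(f,cv2.COLOR_BGR2HSV);m=cv2.inRange(h,(100,120,60),(125,255,255))
n,l,stt,c=cv2.connectedComponentsWithStats(m)
for i in range(1,n):
    if stt[i,4]>300:
        v,u=np.nonzero(l==i);P=np.array([atz(s,(a,b),31)[:2] for a,b in zip(u,v)],np.float32)
        r=cv2.minAreaRect(P);print(stt[i],np.round(r[0],1),np.round(r[1],1),r[2],np.round(cv2.boxPoints(r)).tolist())
for r in trace("wrist","platform_grip")[:2]:
    v,u=np.nonzero(r["mask"]);print(r["p"],u.min(),u.max(),v.min(),v.max())
E
```

```text
[ 559.84746614 -236.38933535  304.1671437 ] [-5.29414133e-01  1.39000020e-01  1.46747003e+00  3.21651117e-04
  1.53489415e+00 -2.10147718e+00]
platform_grip 0.88 [324.4 224.8] [ 592.4 -238.5   60. ]
platform_grip 0.87 [430.5 248.5] [ 621.3 -113.    60. ]
dock 0.47 [140.6  81.3] [ 433.6 -455.9    0. ]
platform 0.9 [323.8 218.1] [ 597.7 -239.4   10. ]
platform 0.61 [426.2 237.8] [ 624.3 -104.7   10. ]
[   0   87   60  202 7717] [ 572.6 -595.5] [ 72.8 258.1] 74.83821868896484 [[438.0, -597.0], [688.0, -664.0], [707.0, -594.0], [458.0, -527.0]]
[ 283  183   24   81 1521] [ 600.  -275.9] [ 24.1 103.1] 85.37904357910156 [[548.0, -284.0], [650.0, -292.0], [652.0, -268.0], [550.0, -260.0]]
[ 341  188   28   80 1518] [ 605.9 -202.1] [ 24.1 103.2] 85.2423324584961 [[554.0, -210.0], [656.0, -218.0], [658.0, -194.0], [556.0, -186.0]]
0.76 339 425 0 8
0.71 405 449 217 265
```

View pics/w1.png

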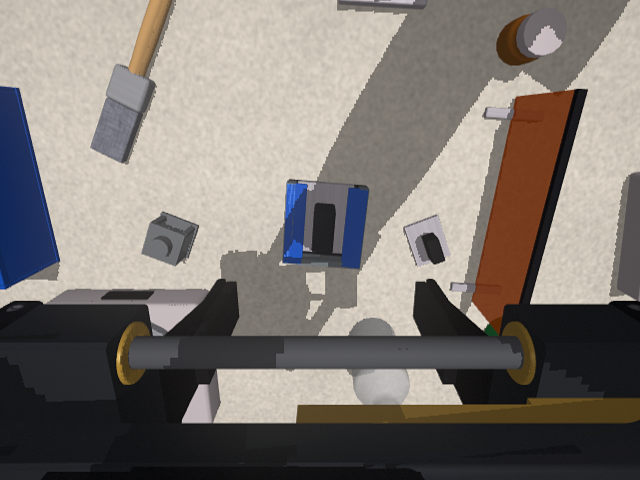

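The lips fit the given sizes (103 x 24 mm). That puts the dock centre at (603,-239) with a yaw of -4.7°, and the grip near (594,-239). Now I'll descend.

play_rows(
  offset=[
    [3.5, -0.2, -10],
    [3.5, -0.2, -10],
    [3.5, -0.2, -10],
    [3.5, -0.2, -18],
    [3.5, -0.2, -18],
    [3.5, -0.2, -18],
    [3.5, -0.2, -22],
    [3.5, -0.2, -22],
    [3.5, -0.2, -25.9],
    [3.5, -0.2, -25.9],
    [3.5, -0.2, -25.9],
    [3.5, -0.2, -25.9],
  ],
  delta_rot=[
    [0, 0, -4.7],
    [0, 0, -4.7],
    [0, 0, -4.7],
    [0, 0, -4.7],
    [0, 0, -4.7],
    [0, 0, -4.7],
    [0, 0, -4.7],
    [0, 0, -4.7],
    [0, 0, -4.7],
    [0, 0, -4.7],
    [0, 0, -4.7],
    [0, 0, -4.7],
  ],
  claw=[100, 100, 100, 100, 100, 100, 100, 100, 100, 100, 100, 100],
)

```text
clock: 4.9
tool_pos: [596.5, -240.3, 47.9]
tool_rot: [0.001, 0.041, 0.999, -0.001]
contact_force: [1.1, -0.2, 0.4]
width: 87.1
```

```bash
python3 - <<'E'
from h import *
st=state();print(st["tool_pos"],st["tool_rot"],st["joint_positions"],st["contact_force"])
for c in("wrist","side","scene"):
    s=wrist() if c=="wrist" else snapshot(c)
    cv2.imwrite(f"pics/{c}2.png",s["frame"])
    for r in place_of(c,"platform_grip")[:2]: print(c,r["p"],r["at"],atz(s,r["at"],60))
    # tray & screen
    for k,z in(("tray_window",50),("tray",0),("screen",0)):
        for r in place_of(c,k)[:1]: print(c,k,r["p"],np.round(atz(s,r["at"],z)))
a=cv2.imread("pics/wrist2.png");b=cv2.imread("pics/side2.png")
cv2.imwrite("pics/c2.png",np.hstack([cv2.resize(a,(400,300)),cv2.resize(b[250:400,270:470],(400,300))]))
E
```

```text
[ 596.51196739 -240.26583579   47.93846019] [ 1.37406237e-03  4.07932965e-02  9.99166410e-01 -7.09633693e-04] [-5.05414809e-01  4.31974209e-01  1.60780650e+00 -4.20554878e-05
  1.09871919e+00 -1.99458273e+00] [ 1.09019192 -0.19256273  0.4373636 ]
wrist 0.86 [328.7, 306.4] [ 594.87408335 -239.21297705   60.        ]
side 0.65 [226.0, 301.7] [ 296.01926006 -158.96888147   60.        ]
side screen 0.75 [588. -24.   0.]
scene 0.86 [316.9, 299.1] [ 659.09914883 -123.7289846    60.        ]
scene 0.74 [254.2, 309.3] [ 595.57073094 -242.1915222    60.        ]
scene tray_window 0.89 [618. 212.  50.]
scene tray 0.61 [621. 228.  -0.]
scene screen 0.63 [579. -23.   0.]
```

View pics/c2.png

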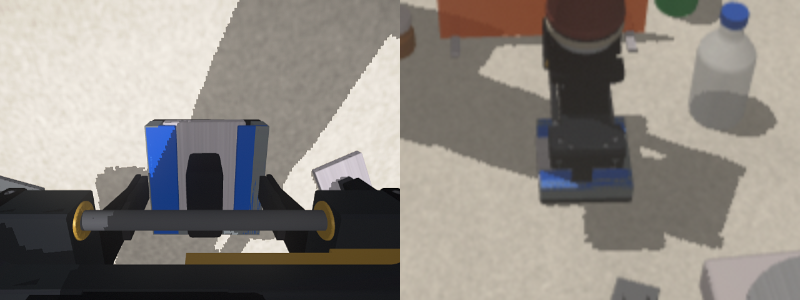

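The wrist view shows the grip centred between the open fingers, with the jaws square to the channel. Now I'll close on it.

play_rows(
  offset=[
    [-0.1, 0.1, -0.3],
    [-0.1, 0.1, -0.3],
    [-0.1, 0.1, -0.3],
    [-0.1, 0.1, -0.3],
    [-0.1, 0.1, -0.3],
    [-0.1, 0.1, -0.3],
    [-0.1, 0.1, -0.3],
    [-0.1, 0.1, -0.3],
    [-0.1, 0.1, -0.3],
    [-0.1, 0.1, -0.3],
  ],
  delta_rot=[
    [0, 0, 0],
    [0, 0, 0],
    [0, 0, 0],
    [0, 0, 0],
    [0, 0, 0],
    [0, 0, 0],
    [0, 0, 0],
    [0, 0, 0],
    [0, 0, 0],
    [0, 0, 0],
  ],
  claw=[100, 100, 10, 10, 10, 10, 10, 10, 10, 10],
  force=40,
)

```text
clock: 6.48
tool_pos: [594.0, -238.6, 41.7]
tool_rot: [0.0, 0.041, 0.999, -0.0]
contact_force: [1.0, 0.2, -0.7]
width: 41.8
```

play_rows(
  offset=[
    [0, 0, 0],
    [0, 0, 0],
    [0, 0, 0],
    [0, 0, 0],
    [0, 0, 0],
    [0, 0, 0],
    [0, 0, 0],
    [0, 0, 0],
  ],
  delta_rot=[
    [0, 0, 0],
    [0, 0, 0],
    [0, 0, 0],
    [0, 0, 0],
    [0, 0, 0],
    [0, 0, 0],
    [0, 0, 0],
    [0, 0, 0],
  ],
  claw=[10, 10, 10, 10, 10, 10, 10, 10],
)

```text
clock: 7.15
tool_pos: [594.0, -238.7, 41.7]
tool_rot: [0.0, 0.041, 0.999, -0.0]
contact_force: [-0.3, -0.8, -0.4]
width: 23.8
```

play_rows(
  offset=[
    [0, 0, 0.15],
    [0, 0, 0.15],
    [-1, 0.08, 0.15],
    [-2, 0.16, 0.15],
    [-3, 0.25, 0.15],
    [-4, 0.33, 0.15],
    [-5, 0.41, 0.15],
    [-6, 0.49, 0.15],
    [-7, 0.58, 0.15],
    [-8, 0.66, 0.15],
    [-9, 0.74, 0.15],
    [-10, 0.82, 0.15],
    [-11, 0.9, 0.15],
    [-11.5, 0.94, 0.15],
    [-11.5, 0.94, 0.15],
    [-11.5, 0.94, 0.15],
    [-11.5, 0.94, 0.15],
  ],
  delta_rot=[
    [0, 0, 0],
    [0, 0, 0],
    [0, 0, 0],
    [0, 0, 0],
    [0, 0, 0],
    [0, 0, 0],
    [0, 0, 0],
    [0, 0, 0],
    [0, 0, 0],
    [0, 0, 0],
    [0, 0, 0],
    [0, 0, 0],
    [0, 0, 0],
    [0, 0, 0],
    [0, 0, 0],
    [0, 0, 0],
    [0, 0, 0],
  ],
  claw=[10, 10, 10, 10, 10, 10, 10, 10, 10, 10, 10, 10, 10, 10, 10, 10, 10],
)

```text
clock: 8.57
tool_pos: [479.6, -229.5, 43.6]
tool_rot: [0.001, 0.041, 0.999, -0.0]
contact_force: [-0.5, -0.0, -3.8]
width: 23.7
```

```bash
python3 - <<'E'
from h import *
st=state();print(st["tool_pos"],st["contact_force"],st["width"])
s=wrist();cv2.imwrite("pics/w3.png",s["frame"])
for r in place_of("wrist","platform_grip")[:2]: print(r["p"],r["at"],atz(s,r["at"],60))
s=snapshot("side");cv2.imwrite("pics/side3.png",s["frame"])
# tray / screen fits from scene cameras with arm out of their view
for c in("scene","side"):
    s=snapshot(c);f=s["frame"];cv2.imwrite(f"pics/{c}3.png",f)
    for r in place_of(c,"tray_window")[:1]: print(c,"win",r["p"],np.round(atz(s,r["at"],50),1))
    for r in place_of(c,"tray")[:1]: print(c,"tray",r["p"],np.round(atz(s,r["at"],0),1))
    for k in("tray","screen","tray_window"):
        for r in trace(c,k)[:1]:
            m=r["mask"].astype(np.uint8);print(c,k,r["p"],m.sum(),r["at"])
            if k=="tray":
                h=cv2.cvtColor(f,cv2.COLOR_BGR2HSV);o=cv2.inRange(h,(2,150,60),(18,255,255))&(m*255)
                v,u=np.nonzero(o);P=np.array([atz(s,(a,b),75)[:2] for a,b in zip(u,v)],np.float32)
                if len(P): q=cv2.minAreaRect(P);print("orange rim@75",q,cv2.boxPoints(q).round().tolist())
                hs=h;w=cv2.inRange(h,(85,20,90),(115,120,255))&(m*255);w=cv2.morphologyEx(w,cv2.MORPH_OPEN,np.ones((3,3)))
                v,u=np.nonzero(w);P=np.array([atz(s,(a,b),50)[:2] for a,b in zip(u,v)],np.float32)
                if len(P): q=cv2.minAreaRect(P);print("window@50",q,cv2.boxPoints(q).round().tolist())
a=cv2.imread("pics/w3.png");b=cv2.imread("pics/scene3.png")
cv2.imwrite("pics/c3.png",np.hstack([cv2.resize(a,(400,300)),cv2.resize(b[190:340,160:360],(400,300))]))
E
```

```text
[ 479.61471443 -229.5098814    43.58042368] [-0.45559866 -0.01113628 -3.79014391] 23.68135505337749
0.65 [327.8, 321.9] [ 483.47699029 -229.34240882   60.        ]
scene win 0.97 [612.2 223.2  50. ]
scene tray 0.67 [622.2 225.7   0. ]
scene tray 0.64 3663 [412.2, 230.3]
orange rim@75 ((622.8414916992188, 211.3087921142578), (149.95066833496094, 130.39283752441406), 7.570800304412842) [[540.0, 266.0], [557.0, 137.0], [706.0, 157.0], [689.0, 286.0]]
window@50 ((610.7335205078125, 231.52853393554688), (104.3908462524414, 62.650691986083984), 7.88733434677124) [[555.0, 255.0], [563.0, 193.0], [667.0, 208.0], [658.0, 270.0]]
scene screen 0.84 3076 [331.1, 262.3]
scene tray_window 0.7 3634 [411.8, 229.9]
side win 0.6 [605.  236.8  50. ]
side tray 0.65 1603 [349.1, 200.6]
orange rim@75 ((628.0118408203125, 208.9291229248047), (107.28108215332031, 131.5380859375), 7.629613876342773) [[566.0, 267.0], [584.0, 137.0], [690.0, 151.0], [672.0, 281.0]]
window@50 ((633.7871704101562, 239.3854522705078), (60.49922561645508, 57.0650634765625), 8.29135513305664) [[600.0, 263.0], [608.0, 207.0], [668.0, 216.0], [660.0, 272.0]]
side screen 0.73 2497 [359.4, 250.3]
side tray_window 0.79 1657 [347.2, 203.7]
```

View pics/c3.png

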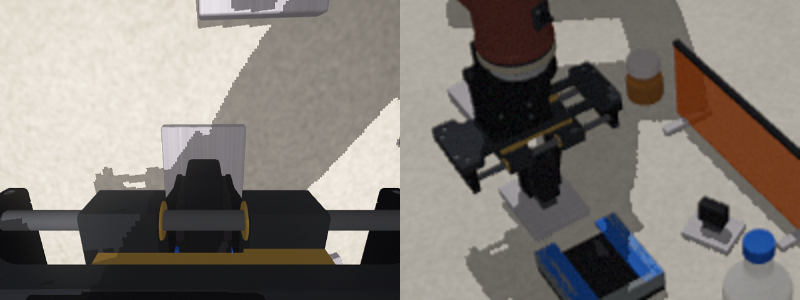

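The platform is out of the dock, level and held, with about 3.8 N of weight. The tray yaw is about +7.7°, centred near (612,222). Now I'll lift it and carry it over the screen.

play_rows(
  offset=[
    [0, 0, 2],
    [0, 0, 5],
    [0, 0, 8],
    [0, 0, 11],
    [0, 0, 14],
    [0, 0, 16],
    [0, 0, 16.5],
    [1, 2, 16.5],
    [1.8, 5, 16.5],
    [2.5, 8, 16.5],
    [3.4, 11, 16.5],
    [4.2, 14, 16.5],
    [5, 17, 16.5],
    [5.8, 20, 16.5],
    [6.6, 23, 16.5],
    [7.5, 26, 16.5],
    [8.3, 29, 16.5],
    [9.1, 32, 16.5],
    [10, 35, 16.5],
    [10.8, 38, 16.5],
  ],
  delta_rot=[
    [0, 0, 0],
    [0, 0, 0],
    [0, 0, 0],
    [0, 0, 0],
    [0, 0, 0],
    [0, 0, 0],
    [0, 0, 0],
    [0, 0, 1],
    [0, 0, 2],
    [0, 0, 3],
    [0, 0, 4],
    [0, 0, 5],
    [0, 0, 6],
    [0, 0, 7],
    [0, 0, 8],
    [0, 0, 9],
    [0, 0, 10],
    [0, 0, 11],
    [0, 0, 12],
    [0, 0, 12.4],
  ],
  claw=[10, 10, 10, 10, 10, 10, 10, 10, 10, 10, 10, 10, 10, 10, 10, 10, 10, 10, 10, 10],
)

```text
clock: 10.98
tool_pos: [586.5, 152.3, 206.3]
tool_rot: [-0.001, -0.068, 0.998, -0.0]
contact_force: [-0.0, -0.3, -2.9]
width: 23.7
```

play_rows(
  offset=[
    [1, 3, 0],
    [2, 5.5, 0],
    [2.4, 7, 0],
    [2.4, 7, 0],
    [2.4, 7, 0],
    [2.4, 7, 0],
    [2.4, 7, 0],
  ],
  delta_rot=[
    [0, 0, 0],
    [0, 0, 0],
    [0, 0, 0],
    [0, 0, 0],
    [0, 0, 0],
    [0, 0, 0],
    [0, 0, 0],
  ],
  claw=[10, 10, 10, 10, 10, 10, 10],
)

```text
clock: 11.57
tool_pos: [610.7, 219.5, 207.7]
tool_rot: [-0.0, -0.067, 0.998, -0.0]
contact_force: [0.2, 0.1, -2.2]
width: 23.7
```

```bash
python3 - <<'E'
from h import *
st=state();print(st["tool_pos"],st["tool_rot"],st["contact_force"],st["width"])
for c in("wrist","scene","side"):
    s=wrist() if c=="wrist" else snapshot(c)
    cv2.imwrite(f"pics/{c}4.png",s["frame"])
    zg=st["tool_pos"][2]+18.5
    for k,z in(("tray_window",50),("tray",0),("platform_grip",zg),("platform",zg-50)):
        for r in place_of(c,k)[:2]: print(c,k,round(r["p"],2),np.round(r["at"]),np.round(atz(s,r["at"],z),1))
a=cv2.imread("pics/wrist4.png");b=cv2.imread("pics/scene4.png");d=cv2.imread("pics/side4.png")
cv2.imwrite("pics/c4.png",np.hstack([np.vstack([cv2.resize(b[120:300,320:560],(400,300)),cv2.resize(d[100:280,240:480],(400,300))]),cv2.resize(a,(400,600))[:,:400]]))
E
```

```text
[610.69592207 219.48188013 207.71791726] [-4.73618588e-04 -6.66715182e-02  9.97774818e-01 -3.11590379e-04] [ 0.23913587  0.09285508 -2.22233689] 23.706761177315837
wrist tray 0.63 [331. 206.] [611.1 224.9   0. ]
wrist platform_grip 0.72 [326. 320.] [612.3 219.3 226.2]
scene tray_window 0.98 [413. 225.] [618.2 223.   50. ]
scene tray 0.78 [411. 236.] [609.4 232.    0. ]
scene tray 0.37 [280. 236.] [388.2 -24.6  -0. ]
scene platform_grip 0.78 [419. 167.] [615.8 215.4 226.2]
scene platform_grip 0.74 [182. 386.] [ 775.7 -479.8  226.2]
scene platform 0.97 [414. 184.] [611.2 213.1 176.2]
scene platform 0.72 [212. 243.] [ 481.  -255.8  176.2]
side tray_window 0.58 [337. 193.] [607.9 235.4  50. ]
side tray 0.77 [339. 207.] [613.3 233.9   0. ]
side platform_grip 0.85 [340. 147.] [611.4 207.3 226.2]
side platform_grip 0.71 [364. 280.] [ 594.4 -278.6  226.2]
side platform 0.95 [229. 322.] [ 322.9 -313.9  176.2]
side platform 0.76 [365. 294.] [ 600.  -272.5  176.2]
```

View pics/c4.png

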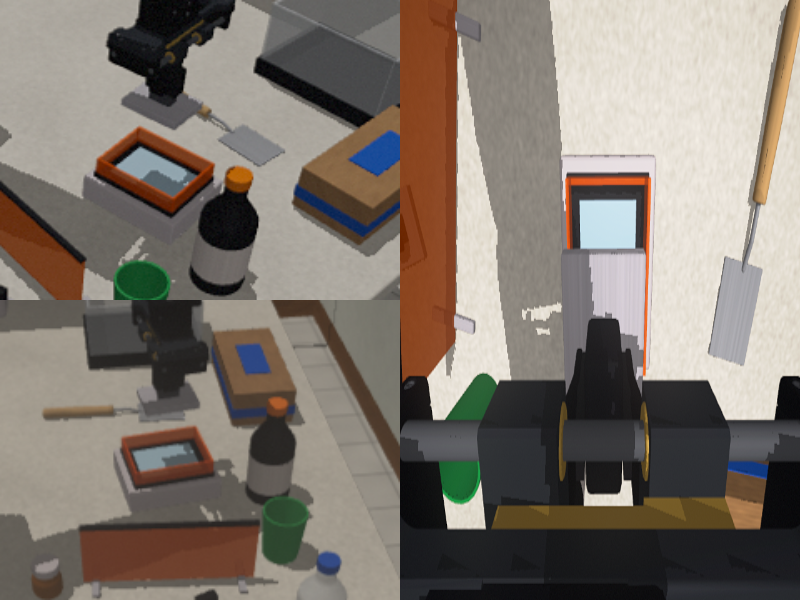

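The platform is above the tray, level and parallel to it, and the whole tray shows in both fixed views. I'll fit the tray rim model to the orange pixels to get its centre.

```bash
cat > fit.py <<'E'
from h import *
from scipy.optimize import minimize
from scipy.spatial.transform import Rotation as R
S={}
for c in("scene","side"):
    s=snapshot(c);f=s["frame"];h=cv2.cvtColor(f,cv2.COLOR_BGR2HSV);o=cv2.inRange(h,(2,150,40),(18,255,255))
    p=proj(s,(613,223,65));g=np.zeros_like(o);cv2.circle(g,(int(p[0]),int(p[1])),70 if c=="scene" else 60,255,-1);o&=g
    n,l,st,_=cv2.connectedComponentsWithStats(o);i=1+np.argmax(st[1:,4]);S[c]=(s,(l==i).astype(np.uint8),0);print(c,st[i])
def hull(s,P,m,k=8):
    q=np.array([proj(s,p) for p in P])*k;cv2.fillConvexPoly(m,cv2.convexHull(q.astype(np.float32)).astype(np.int32),255)
def model(s,x,y,a,zb):
    k=4;m=np.zeros((480*k,640*k),np.uint8);ca,sa=np.cos(a),np.sin(a)
    for x0,x1,y0,y1 in((-69,-65,-54,54),(65,69,-54,54),(-69,69,-54,-50),(-69,69,50,54)):
        hull(s,[(x+ca*u-sa*v,y+sa*u+ca*v,z) for u in(x0,x1) for v in(y0,y1) for z in(zb,75)],m,k)
    return cv2.resize(m,(640,480),interpolation=cv2.INTER_AREA)/255.
def cost(p,cs):
    return sum(np.abs(model(S[c][0],p[0],p[1],p[2]/100,p[3])-S[c][1]).sum()/S[c][1].sum() for c in cs)
for cs in(("scene",),("side",),("scene","side")):
    x0=np.array([613,222,13.5,56.]);r=minimize(cost,x0,args=(cs,),method="Nelder-Mead",options=dict(initial_simplex=np.vstack([x0]+[x0+d for d in np.diag([8,8,5,4])]),maxfev=250))
    print(cs,np.round(r.x,2),round(r.fun,3))
E
python3 fit.py
```

```text
scene [ 378  196   71   52 1211]
side [306 237  72  15 678]
('scene',) [617.36 221.22  13.87  51.14] 0.076
('side',) [597.35 200.84  14.84  75.07] 1.245
('scene', 'side') [620.81 216.81   7.71  63.29] 2.145
```

```bash
sed -i 's/o&=g/o\&=g\n    if c=="side": o[232:]=0/' fit.py; sed -i 's/h,(2,150,40)/h,(2,130,40)/' fit.py; python3 fit.py; python3 - <<'E'
from h import *
from scipy.spatial.transform import Rotation as R
st=state();print(st["tool_pos"])
s=wrist();f=s["frame"]
for m in (trace("wrist","platform") or [])[:2]:
    v,u=np.nonzero(m["mask"]);print("plat",m["p"],u.min(),u.max(),v.min(),v.max())
# plate top is ~38 mm below grip centre; front(-x) edge and side edges by brightness profile
g=cv2.cvtColor(f,cv2.COLOR_BGR2GRAY);print(g[170:290:3,320].tolist());print(g[215,200:460:4].tolist(), g[230,200:460:4].tolist())
E
```

```text
scene [ 378  196   71   52 1232]
side [313 176  55  35 779]
('scene',) [616.84 221.79  14.94  50.9 ] 0.075
('side',) [613.71 217.2   17.89  55.51] 0.158
('scene', 'side') [615.27 220.54  13.68  51.03] 0.268
[611.00606443 220.81378064 208.17111225]
plat 0.66 258 394 198 395
[221, 220, 220, 219, 219, 219, 219, 218, 218, 221, 123, 149, 202, 201, 201, 200, 201, 200, 200, 199, 198, 198, 199, 198, 197, 198, 198, 176, 100, 38, 37, 36, 33, 32, 32, 32, 31, 30, 30, 28]
[132, 133, 137, 132, 138, 135, 137, 134, 135, 129, 134, 133, 129, 134, 130, 118, 118, 118, 118, 121, 121, 117, 125, 118, 117, 115, 199, 201, 200, 197, 200, 202, 199, 207, 200, 203, 202, 208, 206, 210, 205, 206, 202, 208, 203, 208, 208, 207, 191, 226, 217, 221, 226, 227, 226, 222, 223, 230, 231, 230, 229, 224, 223, 231, 229] [137, 132, 135, 133, 132, 136, 133, 136, 135, 135, 131, 131, 135, 139, 130, 114, 116, 116, 119, 120, 119, 117, 123, 118, 116, 116, 116, 202, 200, 197, 198, 202, 198, 207, 199, 203, 202, 209, 206, 211, 204, 208, 204, 206, 204, 206, 208, 204, 141, 224, 204, 226, 232, 224, 228, 227, 230, 227, 226, 224, 229, 232, 231, 229, 224]
```

```bash
python3 - <<'E'
from h import *
st=state();t=st["tool_pos"];s=wrist();zt=t[2]-19.7;a=.134
ex=np.array([np.cos(a),np.sin(a)]);ey=np.array([-ex[1],ex[0]])
g=cv2.cvtColor(s["frame"],cv2.COLOR_BGR2GRAY)
print(g[194:212,330].tolist(),g[220,252:268].tolist(),g[220,386:400].tolist(),g[205,252:268].tolist())
for uv in((280,204.5),(330,204.5),(380,204.5),(259.5,220),(393,220)):
    d=atz(s,uv,zt)[:2]-t[:2];print(uv,"dx",d@ex,"dy",d@ey)
# fit plate outline
for c in("scene","side"):
    s=snapshot(c);f=s["frame"];m=trace(c,"platform")
    for r in m[:2]:print(c,r["p"],r["at"],r["mask"].sum())
    x,y=t[:2]
    for dx in(0,3,6):
      q=[proj(s,(*(np.array([x,y])+ex*(dx+u)+ey*v),zt)) for u,v in((-45,-35),(45,-35),(45,35),(-45,35))]
      im=f.copy() if dx==0 else im
      cv2.polylines(im,[np.round(np.array(q)*16).astype(np.int32)],True,[(0,0,255),(0,255,0),(255,0,0)][dx//3],1,cv2.LINE_AA,4)
    q=[proj(s,(615.5+np.cos(.14)*u-np.sin(.14)*v,221+np.sin(.14)*u+np.cos(.14)*v,75)) for u,v in((-69,-54),(69,-54),(69,54),(-69,54))]
    cv2.polylines(im,[np.round(np.array(q)*16).astype(np.int32)],True,(255,255,0),1,cv2.LINE_AA,4)
    p=proj(s,(613,221,120));u,v=int(p[0]),int(p[1]);cv2.imwrite(f"pics/f_{c}.png",cv2.resize(im[v-60:v+60,u-50:u+50],(400,480),interpolation=cv2.INTER_NEAREST))
cv2.imwrite("pics/f.png",np.hstack([cv2.imread("pics/f_scene.png"),cv2.imread("pics/f_side.png")]))
E
```

```text
[219, 218, 219, 221, 203, 135, 125, 128, 140, 178, 201, 204, 206, 206, 206, 207, 206, 206] [138, 136, 133, 130, 129, 130, 113, 112, 118, 117, 116, 116, 117, 116, 116, 117] [212, 209, 206, 201, 199, 190, 188, 151, 141, 159, 224, 224, 224, 221] [132, 130, 131, 134, 138, 126, 113, 117, 118, 116, 116, 117, 117, 117, 116, 116]
(280, 204.5) dx -42.74033256878048 dy -23.984822093040727
(330, 204.5) dx -42.78323425686649 dy 1.5897586569439799
(380, 204.5) dx -42.82613383737955 dy 27.163083039315207
(259.5, 220) dx -34.51015392322966 dy -34.9123933212161
(393, 220) dx -34.62678630613779 dy 34.28921255857366
scene 0.94 [419.8, 179.9] 918
scene 0.76 [313.0, 302.1] 546
side 0.78 [336.3, 156.6] 567
side 0.68 [227.6, 317.3] 2153
```

View pics/f.png

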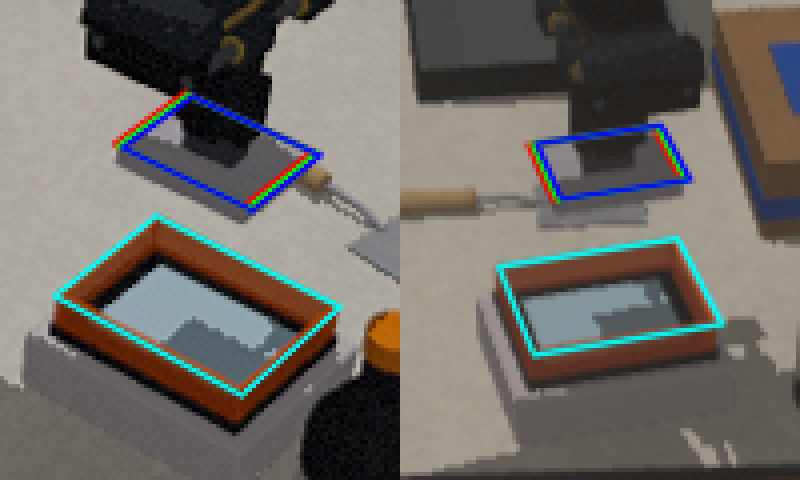

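The outlines agree: the plate centre is about 2 mm ahead of the TCP, and the tray is at (615.5, 221) with 8° yaw. The cyan rim sits on the tray. So I shift +2.5 mm in x and lower so the underside is about 11 mm above the floor (TCP z ≈ 92.7). The first stage stops at about 120.

play_rows(
  offset=[
    [0.25, 0, -1],
    [0.25, 0, -2],
    [0.25, 0, -3],
    [0.25, 0, -4],
    [0.25, 0, -5],
    [0.25, 0, -6],
    [0.25, 0, -7],
    [0.25, 0, -8],
    [0.25, 0, -8.5],
    [0.25, 0, -8.8],
    [0.25, 0, -8.8],
    [0.25, 0, -8.8],
    [0.25, 0, -8.8],
  ],
  delta_rot=[
    [0, 0, 0.2],
    [0, 0, 0.2],
    [0, 0, 0.2],
    [0, 0, 0.2],
    [0, 0, 0.2],
    [0, 0, 0.2],
    [0, 0, 0.2],
    [0, 0, 0.2],
    [0, 0, 0.2],
    [0, 0, 0.2],
    [0, 0, 0.2],
    [0, 0, 0.2],
    [0, 0, 0.2],
  ],
  claw=[10, 10, 10, 10, 10, 10, 10, 10, 10, 10, 10, 10, 10],
)

```text
clock: 13.95
tool_pos: [614.1, 220.9, 121.1]
tool_rot: [0.001, -0.069, 0.998, 0.0]
contact_force: [-0.6, -0.6, -2.5]
width: 23.8
```

play_rows(
  offset=[
    [0, 0, -0.5],
    [0, 0, -1],
    [0, 0, -1.5],
    [0, 0, -2],
    [0, 0, -2.4],
    [0, 0, -2.7],
    [0, 0, -2.8],
    [0, 0, -2.8],
    [0, 0, -2.8],
    [0, 0, -2.8],
    [0, 0, -2.8],
    [0, 0, -2.8],
  ],
  delta_rot=[
    [0, 0, 0],
    [0, 0, 0],
    [0, 0, 0],
    [0, 0, 0],
    [0, 0, 0],
    [0, 0, 0],
    [0, 0, 0],
    [0, 0, 0],
    [0, 0, 0],
    [0, 0, 0],
    [0, 0, 0],
    [0, 0, 0],
  ],
  claw=[10, 10, 10, 10, 10, 10, 10, 10, 10, 10, 10, 10],
)

```text
clock: 14.95
tool_pos: [613.7, 220.9, 92.6]
tool_rot: [0.0, -0.069, 0.998, 0.0]
contact_force: [-0.0, 0.1, -3.3]
width: 23.8
```

```bash
python3 - <<'E'
from h import *
st=state();t=st["tool_pos"];print(t,st["tool_rot"],st["contact_force"],st["width"],np.abs(st["dq"]).max())
a=.138;ex=np.array([np.cos(a),np.sin(a)]);ey=np.array([-ex[1],ex[0]]);out=[]
for c in("scene","side"):
    s=snapshot(c);im=s["frame"].copy()
    def box(cx,cy,hx,hy,z,col):
        q=[proj(s,(*(np.array([cx,cy])+ex*u+ey*v),z)) for u,v in((-hx,-hy),(hx,-hy),(hx,hy),(-hx,hy))]
        cv2.polylines(im,[np.round(np.array(q)*16).astype(np.int32)],True,col,1,cv2.LINE_AA,4)
    box(615.5,221,65,50,75,(255,255,0)); 
    p=proj(s,(613,221,70));u,v=int(p[0]),int(p[1])
    raw=s["frame"][v-35:v+35,u-45:u+45]
    box(t[0]+2*ex[0],t[1]+2*ex[1],45,35,t[2]-19.7,(0,255,0))
    out.append(np.vstack([cv2.resize(x,(385,300),interpolation=cv2.INTER_NEAREST) for x in(raw,im[v-35:v+35,u-45:u+45])]))
    for k,z in (("platform_grip",t[2]+18.3),):
        for r in place_of(c,k)[:1]:print(c,k,r["p"],atz(s,r["at"],z))
cv2.imwrite("pics/e.png",np.hstack(out))
E
```

```text
[613.72377367 220.89270099  92.55988692] [ 2.72536149e-04 -6.90397386e-02  9.97613873e-01  3.99463928e-05] [-0.01063787  0.0736577  -3.27209101] 23.7798505788374 0.0024179141419404314
scene platform_grip 0.96 [620.60963684 223.90213604 110.85988692]
side platform_grip 0.97 [618.92059666 220.24559199 110.85988692]
```

View pics/e.png

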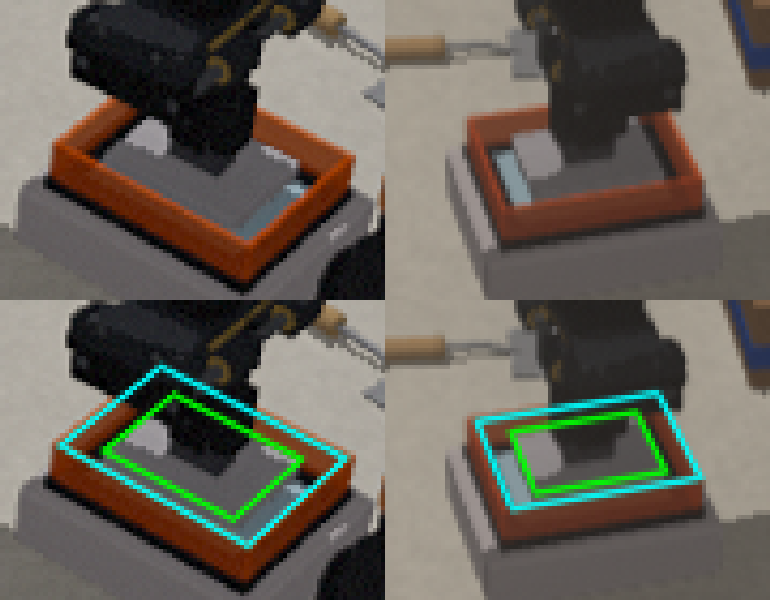

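The plate lies inside the walls, matching its predicted outline in both views. It is at rest, and the force is just its weight (3.3 N), so nothing is touching the tray. I'm handing in.

```bash
python3 -c "
from workcell import *
print(finish_job());print(state()['tool_pos'],state()['contact_force'],state()['width'])"
```

```text
the job is handed in; nothing more can be done
None
the job is handed in; nothing more can be done
```

I gripped the middle-sized platform by its black block, slid it about 115 mm out of the dock's open end and carried it over the screen. It is now held still inside the tray, and I handed the job in at about 15 s of the 54 s allowed. `finish_job()` gives no verdict, so what follows rests on my own checks before handing in.

- **Position:** the platform centre is at about (615.7, 221.2) mm and the fitted tray centre at about (615.5, 221) mm. The long sides agree to within about 0.01 rad.
- **Gap:** the underside is about 11 mm above the tray floor, worked out from the tool height and the grasp geometry, not measured directly.
- **Grip and contact:** the finger opening is 23.8 mm on the 24 mm block and the arm is at rest. The external force is about 3.3 N down, which fits the platform's weight alone, so I saw no sign of contact with the tray.
- **Screen crossing:** the planned path kept the underside about 50 mm above the screen's top edge. I did not measure the clearance during the crossing.
- **Bystanders:** none were touched that I could see, but I did not measure their positions again at the end.

Two checks disagreed slightly. The side-camera tray fit was poorer and sat 2–4 mm off. The network's grip points read 3–5 mm further in x than my estimate. Both are inside the 10 mm tolerance.

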